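# Stack broken couverture on the bench scale

### The arm

A 6-joint arm with a two-finger parallel gripper is mounted at the origin on the work surface. World frame = base frame: x ahead of the robot, y to its left, z up, the work surface at z = 0. Lengths are in m, angles in rad, forces in N, time in s.
With the tool pointing down it reaches from about 0.325 to 0.775 m from the base axis. Payload 5.5 kg.
Tool frame: the origin (TCP) lies at the very end of the fingers, on their centre line; the grasp point (between the pads) lies 19 mm behind it; z points along the fingers, y is the direction in which the jaws open and shut (so a half turn about z gives the same grasp; the last joint's range is limited). The gripper opens to 88 mm and grips with 3 to 60 N. Pads are 20 mm wide; open, the fingers measure 115 mm over their backs; the gripper's body (75 mm by 178 mm) begins 61 mm behind the grasp point.
Start: joints at [-1.16, 0.091, 1.231, -0, 1.82, -0.057], TCP at [0.271, -0.536, 0.223] pointing down, gripper open.
Joint ranges: [-2.87, 2.87], [-0.86, 2.18], [0.17, 2.46], [-1.51, 4.65], [0.06, 2.69], [-2.65, 2.65]. Speed limits (rad/s): [2.57, 2.57, 3.01, 3.14, 3.14, 3.14].

### API

Orientations are given as a rotation vector (axis times angle).
In Python, from plant import sensors, cams, job_done gives the robot as it stands.
- The arm moves only by the shell command python3 -m handwheel 'ROWS'. ROWS is JSON, a list of rows, each a list of 7 numbers: the turn, a rotation vector about the tool's x, y, z normalised to -1 to 1, where 1 is pi/2 rad, then the shift along the tool's x, y, z normalised to -1 to 1, where 1 is 400 mm, then the gripper command: -1 is fully open, 1 is shut, values between are in proportion. A call has 1 to 8 rows; each row is the pose to reach, as a shift and turn from the pose measured when the call began, along the tool's axes at that moment; what a row does not reach only later rows make up. A row lasts 1/8 s, in which the tool goes at most 62.5 mm and 10.7 degrees, less where a joint would pass 70% of its speed; a pose out of reach is approached as far as the arm can. A call with a number of a shift or a turn outside -1 to 1 is refused whole. A call with a gripper value outside its range is refused whole. The fingers move at their own pace and stop on an object; the grip force is fixed at half the most. Time passes only in rows, so rows that repeat a pose let the fingers close. It gives the time, the measured TCP pose, the force and the opening at its end, in the units of the state.
- sensors.read_state(): the state, without advancing time (a new reading comes with each control period).
- cams.get_image(name): name is "side" or "top" or "wrist"; returns (picture, depth): 400x640x3 uint8, red, green, blue; 400x640 float32, m along the optical axis (not along the pixel's ray), 0 where there is no reading.
- cams.camera_model(name): a dict with "camera_matrix" (3x3 intrinsics, pixels), "origin" and "orientation" of the camera in the world. Camera axes: x right, y down, z forward; pixel columns grow to the right and rows downward; lengths in m; the calibration is good to about 2 mm. A picture is of the moment at which its call begins: read the wrist's pose just before it. camera_model takes no time and is no camera call; for the wrist camera it gives the pose at the moment of the call.
- job_done(): hands the job in, once; it reports no verdict.
The state is a dict: "time_s": time; "joints": joint angles; "joint_vel": joint speeds; "tau": joint torques, N m; "ee_pos": TCP position; "tool_rot": TCP orientation; "contact_force": force on the tool from outside, world axes, zero at the start; "torque": the same for the moment, N m; "opening": opening from 0.0 (shut) to 1.0 (fully open).
Only numpy, scipy, OpenCV 4.12 (cv2) and the standard library are available. Lean on these libraries where they do the work, as an engineer would, in place of code of your own. Each camera call takes 0.05 s, during which the arm holds its last target. There are 200 camera calls.

### The job

Weigh out the white chocolate as one stack on the bench scale: set the big broken slab, flat underside down, in the middle of the plate, let go of it, then stack the smaller flat-topped chunk with the protruding nose on the middle of the slab's level top, not on its sloping broken end. Lower each piece into place in the gripper, without dropping it, so that both lie level and steady, and leave the small pointed shard where it lies.

Things in the scene. Friction and masses are not known exactly. Their poses are not given: they have to be found in the camera images.
- scale: Low grey-green bench scale, fixed to the bench, turned somewhat at random. Housing about 210 mm (x) by 190 mm (y); on top a square steel weighing plate 160 x 160 mm whose flat upper face is 80 mm above the bench. Origin on the bench directly below the plate's centre, z up; the display faces -x.
- slab: The biggest piece of white chocolate: an irregular slab 36 mm high, about 106 mm long (x from -42 to +64) and 56 mm wide (y from -28 to +28, the two long sides upright, flat and parallel). It lies on its flat underside. The top is flat and level from x = -38 to about +35; beyond that the broken end slopes down to 14 mm high at x = +60. Origin on the underside, right below the middle of the level top; z up. About 0.25 kg; grip it across y, at the origin.
- nosed_chunk: Middle-sized piece of white chocolate: irregular, flat-topped, 38 mm high, lying on a flat foot about 52 mm (x from -25 to +26) by 48 mm (y from -24 to +24). The sides at y = -24 and +24 are upright, flat and parallel; at +x a nose juts out over the foot to x = +45 at 29 mm height. Origin at the middle of the foot's underside, z up; the centre of mass lies above the foot, about 5 mm towards the nose. About 0.14 kg; grip it across y, at the origin.
- shard: Smallest piece of white chocolate, a pointed pyramid about 58 x 53 mm at its base and 42 mm high: a bystander. Origin at the middle of its underside, z up.
Mind the look-alikes: they are no part of the job. Leave any black or red look-alike of the nosed_chunk alone.

How it is judged:
On the way, in this order (a step that is already met when the one before it is completed fails the run):
1. the slab, held in the gripper, is lowered to within 15 mm of the scale's plate, near its middle (contact force between the fingers and slab above 1 N and horizontal distance between slab and scale below 0.04 m and z of slab in the frame of scale between 0.07 and 0.095 m), for 0.02 s.
2. the slab lies released on the plate (contact force between the fingers and slab below 0.2 N and contact force between slab and scale above 0.5 N and horizontal distance between slab and scale below 0.03 m and angle between slab's own z axis and vertical below 0.17 rad and linear speed of slab below 0.03 m/s), for 0.2 s.
3. the nosed chunk, held in the gripper, is lowered to within 15 mm of the slab's level top, near its middle (contact force between the fingers and nosed_chunk above 1 N and horizontal distance between nosed_chunk and slab below 0.03 m and z of nosed_chunk in the frame of slab between 0.03 and 0.051 m), for 0.02 s.
At the end, for the whole second after the job is handed in: Slab on the scale's plate, origin within 30 mm of the plate's centre; nosed chunk resting on the slab alone, within 20 mm of the middle of its level top; both within 10 degrees of level and at rest; shard within 30 mm of its start (horizontal distance between slab and scale below 0.03 m and z of slab in the frame of scale between 0.075 and 0.085 m and angle between each of slab, nosed_chunk's own z axis and vertical below 0.17 rad and horizontal distance between nosed_chunk and slab below 0.02 m and z of nosed_chunk in the frame of slab between 0.031 and 0.041 m and contact force between nosed_chunk and slab above 0.3 N and contact force between nosed_chunk and scale below 0.1 N and linear speed of each of slab, nosed_chunk below 0.02 m/s and distance of shard from where it was at the start of the episode below 0.03 m); the robot touches nothing.
It fails at once if the pointed shard is moved more than 30 mm (distance of shard from where it was at the start of the episode above 0.03 m).
It also fails if it takes over 64 s, if anything falls off the work surface, if the arm or the gripper's body presses on something with over 40 N, if the wrist force passes 120 N, or if a joint passes its speed limit or range.

## Working session

There is one attempt and no reset: what is moved stays moved. The work goes in short steps, Python scripts to look and compute and a shell command to move; the robot and the scene stay as the last step left them, time stands still between calls to the robot, and variables do not carry over. Pictures are saved under pics/ and viewed, about 8 in all and at most 12, crops included, and the job is handed in when it is done.

```bash
mkdir -p pics; ls
cat > h.py <<'E'
import numpy as np, cv2
from scipy.spatial.transform import Rotation as R
from plant import sensors, cams
def model(n):
    m=cams.camera_model(n); o=np.array(m["orientation"],float)
    Rm=o if o.shape==(3,3) else (R.from_rotvec(o).as_matrix() if o.size==3 else R.from_quat(o).as_matrix())
    return np.array(m["camera_matrix"]),np.array(m["origin"]),Rm
def cloud(n):
    K,t,Rm=model(n); im,d=cams.get_image(n)
    v,u=np.mgrid[:400,:640]
    P=np.stack([(u-K[0,2])/K[0,0]*d,(v-K[1,2])/K[1,1]*d,d],-1)@Rm.T+t
    P[d==0]=np.nan
    return im,P
E
python3 - <<'E'
from h import *
print(sensors.read_state())
for n in("top","side"):
    print(cams.camera_model(n))
    im,P=cloud(n); cv2.imwrite(f"pics/{n}0.png",im[:,:,::-1]); np.savez(f"pics/{n}0.npz",im=im,P=P)
E
```

```text
pics
{'time_s': 0.0, 'joints': array([-1.15968679e+00,  9.18856483e-02,  1.23188832e+00, -4.00062553e-05,
        1.81981240e+00, -5.66529543e-02]), 'joint_vel': array([ 0.0005432 , -0.00138671, -0.00158458,  0.00182205,  0.00077092,
        0.00147902]), 'tau': array([-3.88840717e-04, -4.46452868e+01, -4.06443107e+01,  6.96471683e-02,
        2.93812074e-02, -1.23052273e-04]), 'ee_pos': array([ 0.27042404, -0.53526286,  0.22148948]), 'tool_rot': array([-3.05416147e+00, -7.27611046e-01,  6.11712185e-04]), 'contact_force': array([ 0.04827404, -0.4746398 ,  0.27240147]), 'torque': array([ 0.01851862, -0.00863534,  0.02616027]), 'opening': 1.0017666183117169}
{'camera_matrix': array([[452.92557833,   0.        , 313.5455098 ],
       [  0.        , 452.92557833, 206.79094909],
       [  0.        ,   0.        ,   1.        ]]), 'origin': array([ 0.44481188, -0.03446869,  0.93714521]), 'orientation': array([-2.08500106,  2.13315572, -0.14625075])}
{'camera_matrix': array([[374.76865992,   0.        , 319.96819287],
       [  0.        , 374.76865992, 201.45676698],
       [  0.        ,   0.        ,   1.        ]]), 'origin': array([0.39373462, 0.48256613, 0.56157942]), 'orientation': array([-0.5279835 ,  2.71984561, -1.13476866])}
```

View pics/top0.png

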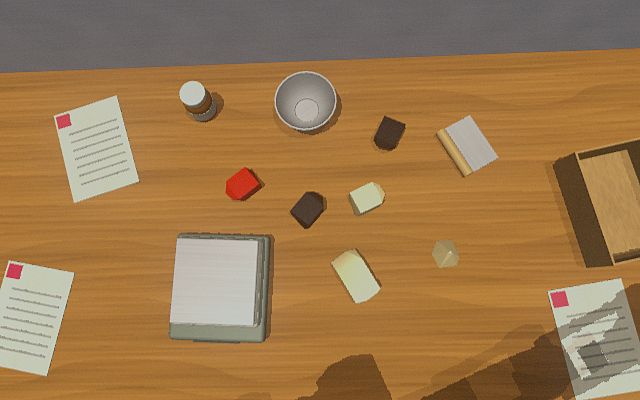

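View pics/side0.png

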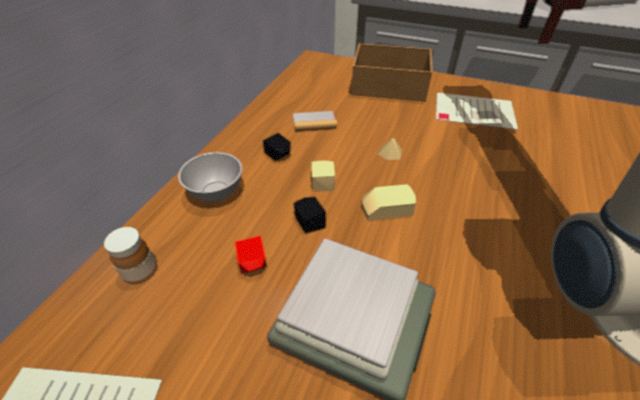

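The top view shows these candidates:
- **White chunk:** (366,198), the nosed-chunk choice.
- **Look-alikes to leave:** red (243,184), black (308,210) and black (390,133).
- **Slab:** (356,276).
- **Shard:** (446,253), a bystander.
- **Scale plate:** (215,282).

The side view agrees, with the slab at (390,203), the chunk at (322,175) and the shard at (391,148). Next I'll measure the pieces and check the choice in one close crop.

Run:
```python
from h import *
z=np.load("pics/top0.npz"); im,P=z["im"],z["P"]
def rep(name,c,r,lo,hi):
    v,u=np.mgrid[:400,:640]
    m=(abs(u-c[0])<r)&(abs(v-c[1])<r)&(P[...,2]>lo)&(P[...,2]<hi)
    n,l,s,_=cv2.connectedComponentsWithStats(m.astype(np.uint8))
    k=1+np.argmax(s[1:,4]); q=P[l==k].astype(np.float32)
    (x,y),wh,a=cv2.minAreaRect(q[:,:2]); bx=cv2.boxPoints(((x,y),wh,a))
    e=(bx[1]-bx[0],bx[2]-bx[1]); e=max(e,key=np.linalg.norm)
    print(name,len(q),"ctr",round(x,4),round(y,4),"size",np.round(wh,4),"longaxis deg",round(np.degrees(np.arctan2(e[1],e[0])),1),"z",np.round(np.percentile(q[:,2],[1,50,99]),4),"mean",np.round(q[:,:2].mean(0),4))
print("bench",np.nanmedian(P[200:230,480:540,2]))
rep("plate",(215,282),60,.074,.09)
rep("slab all",(356,276),38,.008,.06); rep("slab top",(356,276),38,.032,.06)
rep("slab slope",(356,276),38,.008,.031)
rep("chunk all",(366,198),26,.008,.06); rep("chunk top",(366,198),26,.034,.06);rep("chunk low",(366,198),26,.008,.033)
rep("shard",(446,253),25,.006,.06)
c=np.hstack([cv2.resize(im[a:a+66,b:b+66],(396,396),interpolation=cv2.INTER_CUBIC) for a,b in((165,333),(243,323))])
cv2.imwrite("pics/crop.png",c[:,:,::-1])
```

```text
bench -0.0011981530788831574Traceback (most recent call last):
  File "<stdin>", line 12, in <module>
  File "<stdin>", line 8, in rep
cv2.error: OpenCV(4.12.0) /io/opencv/modules/imgproc/src/convhull.cpp:143: error: (-215:Assertion failed) total >= 0 && (depth == CV_32F || depth == CV_32S) in function 'convexHull'
```

```bash
cat >> h.py <<'E'
def rep(P,name,c,r,lo,hi):
    v,u=np.mgrid[:400,:640]
    m=(abs(u-c[0])<r)&(abs(v-c[1])<r)&(P[...,2]>lo)&(P[...,2]<hi)
    n,l,s,_=cv2.connectedComponentsWithStats(m.astype(np.uint8))
    if n<2: print(name,"none, z there",np.nanmedian(P[c[1]-4:c[1]+4,c[0]-4:c[0]+4,2])); return
    k=1+np.argmax(s[1:,4]); q=P[l==k]
    (x,y),wh,a=cv2.minAreaRect(np.ascontiguousarray(q[:,:2],np.float32)); bx=cv2.boxPoints(((x,y),wh,a))
    e=max((bx[1]-bx[0],bx[2]-bx[1]),key=np.linalg.norm)
    print(name,len(q),"ctr",round(x,4),round(y,4),"size",np.round(wh,4),"longaxis deg",round(np.degrees(np.arctan2(e[1],e[0])),1),"z",np.round(np.percentile(q[:,2],[1,50,99]),4),"mean",np.round(q[:,:2].mean(0),4))
E
python3 - <<'E'
from h import *
z=np.load("pics/top0.npz"); im,P=z["im"],z["P"]
rep(P,"plate",(215,282),60,.072,.09)
rep(P,"slab all",(356,276),38,.008,.06); rep(P,"slab top",(356,276),38,.032,.06)
rep(P,"slab slope",(356,276),38,.008,.031)
rep(P,"chunk all",(366,198),26,.008,.06); rep(P,"chunk top",(366,198),26,.034,.06);rep(P,"chunk low",(366,198),26,.008,.033)
rep(P,"shard",(446,253),25,.006,.06)
c=np.hstack([cv2.resize(im[a:a+66,b:b+66],(396,396),interpolation=cv2.INTER_CUBIC) for a,b in((165,333),(243,323))])
cv2.imwrite("pics/crop.png",c[:,:,::-1])
E
```

```text
plate 7128 ctr 0.4642 0.1909 size [0.1611 0.1599] longaxis deg 86.8 z [0.0749 0.0786 0.082 ] mean [0.4628 0.1894]
slab all 1455 ctr 0.4704 -0.0788 size [0.1028 0.0561] longaxis deg 30.0 z [0.0123 0.034  0.0382] mean [ 0.4694 -0.0789]
slab top 1081 ctr 0.4613 -0.084 size [0.0815 0.0561] longaxis deg 29.9 z [0.0321 0.0347 0.0384] mean [ 0.4608 -0.084 ]
slab slope 279 ctr 0.504 -0.0593 size [0.025  0.0559] longaxis deg -59.5 z [0.0111 0.0223 0.0309] mean [ 0.5049 -0.0598]
chunk all 800 ctr 0.6271 -0.1092 size [0.0485 0.0699] longaxis deg -66.3 z [0.0102 0.0362 0.0402] mean [ 0.6246 -0.1064]
chunk top 606 ctr 0.6273 -0.1087 size [0.0485 0.0591] longaxis deg -65.2 z [0.0341 0.0369 0.0403] mean [ 0.6263 -0.1068]
chunk low 110 ctr 0.6084 -0.0988 size [0.0673 0.0331] longaxis deg 71.5 z [0.0087 0.0212 0.0327] mean [ 0.6086 -0.0927]
shard 430 ctr 0.5121 -0.2639 size [0.0467 0.0435] longaxis deg 5.9 z [0.0063 0.018  0.0403] mean [ 0.5103 -0.2616]
```

View pics/crop.png

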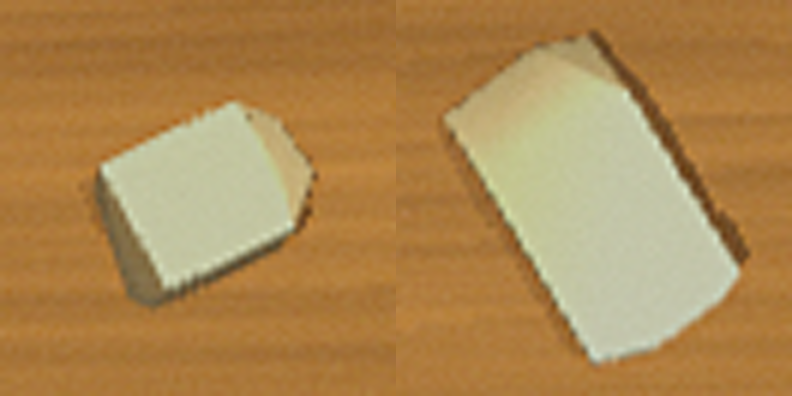

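The crop confirms the choice: the left piece is the white flat-topped chunk with its nose to the right at about (285,165), and the right piece is the slab with its slope at upper left (540,80). Measured sizes match the description:

| Piece | Measured size | Origin | Heading |
|---|---|---|---|
| Slab | 103 x 56 mm | (0.462,-0.084) | +30° |
| Chunk | 70 x 48.5 mm | (0.623,-0.100) | nose at -66° |
| Plate | 161 x 160 mm | centre (0.464,0.191) | not needed |

```bash
cat > go.py <<'E'
import sys
from h import *
def go(x,y,z,yaw):
    s=sensors.read_state(); Rc=R.from_rotvec(s["tool_rot"])
    a=np.radians(yaw)/2
    Rt=R.from_rotvec(np.pi*np.array([np.cos(a),np.sin(a),0]))
    t=(Rc.inv()*Rt).as_rotvec()/(np.pi/2); d=Rc.inv().apply(np.array([x,y,z])-s["ee_pos"])/.4
    print("t",s["time_s"],"pos",np.round(s["ee_pos"],4),"open",round(s["opening"],3),"F",np.round(s["contact_force"],1))
    print("turn",np.round(t,4),"shift",np.round(d,4))
if __name__=="__main__": go(*map(float,sys.argv[1:]))
E
python3 go.py .462 -.084 .15 30
```

```text
t 0.1 pos [ 0.2705 -0.5353  0.2216] open 0.999 F [0.4 0.9 0.6]
turn [-0.0011 -0.0001 -0.0355] shift [ 0.9362 -0.7908  0.1805]
```

```bash
python3 -m handwheel '[[0,0,-0.0355,0.936,-0.791,0,-1],[0,0,-0.0355,0.936,-0.791,0,-1],[0,0,-0.0355,0.936,-0.791,0,-1],[0,0,-0.0355,0.936,-0.791,0,-1],[0,0,-0.0355,0.936,-0.791,0,-1],[0,0,-0.0355,0.936,-0.791,0,-1],[0,0,-0.0355,0.936,-0.791,0,-1],[0,0,-0.0355,0.936,-0.791,0,-1]]'; python3 -m handwheel '[[0,0,0,0,0,0.1,-1]]';python3 go.py .462 -.084 .1 30
python3 - <<'E'
from h import *
im,P=cloud("wrist"); cv2.imwrite("pics/w1.png",im[:,:,::-1]); np.savez("pics/w1.npz",im=im,P=P)
m=(P[...,2]>.03)&(P[...,2]<.045)
ys,xs=np.nonzero(m); print(len(xs), xs.min() if len(xs) else 0)
E
```

```text
time_s: 1.1
ee_pos: [0.4623, -0.0818, 0.2219]
tool_rot: [-3.032, -0.814, 0.001]
contact_force: [0.8, 0.4, -0.1]
opening: 0.999
time_s: 1.23
ee_pos: [0.4645, -0.0788, 0.1843]
tool_rot: [3.032, 0.823, 0.008]
contact_force: [-0.4, -0.8, 0.5]
opening: 1.004
t 1.225 pos [ 0.4645 -0.0788  0.1843] open 1.004 F [-0.4 -0.8  0.5]
turn [ 0.001  -0.0032  0.004 ] shift [-0.0131  0.0078  0.2107]
17323 0
```

View pics/w1.png

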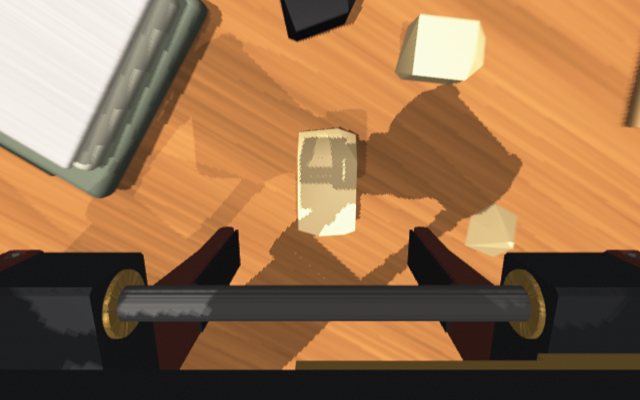

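The wrist view shows the slab upright at (327,182), midway between the fingertips at (232,240) and (418,240). The chunk is at (442,48) and the shard at (492,230). I'll refine the positions from this cloud.

```bash
python3 - <<'E'
from h import *
P=np.load("pics/w1.npz")["P"]
rep(P,"slab all",(327,175),64,.008,.06);rep(P,"slab top",(327,182),60,.032,.06)
rep(P,"chunk all",(442,48),47,.008,.06);rep(P,"chunk top",(442,48),47,.034,.06)
E
python3 go.py .462 -.084 .07 30
```

```text
slab all 6032 ctr 0.4698 -0.079 size [0.103 0.056] longaxis deg 30.0 z [0.0153 0.0362 0.0381] mean [ 0.4713 -0.078 ]
slab top 4738 ctr 0.4616 -0.084 size [0.0839 0.056 ] longaxis deg 29.4 z [0.0327 0.0365 0.0382] mean [ 0.4622 -0.083 ]
chunk all 4940 ctr 0.6268 -0.1092 size [0.0487 0.0717] longaxis deg -65.6 z [0.01   0.0382 0.0402] mean [ 0.6235 -0.1049]
chunk top 4007 ctr 0.6267 -0.1093 size [0.0487 0.0622] longaxis deg -65.3 z [0.0346 0.0385 0.0403] mean [ 0.6258 -0.1066]
t 1.275 pos [ 0.4612 -0.0792  0.1758] open 1.001 F [ 1.4  0.6 -4.2]
turn [-0.0042  0.0028  0.0031] shift [-0.0032  0.0131  0.2645]
```

```bash
python3 -m handwheel '[[0,0,0.003,-0.001,0.012,0.08,-1],[0,0,0.003,-0.001,0.012,0.16,-1],[0,0,0.003,-0.001,0.012,0.22,-1],[0,0,0.003,-0.001,0.012,0.26,-1],[0,0,0.003,-0.001,0.012,0.26,-1],[0,0,0.003,-0.001,0.012,0.26,-1]]'; python3 go.py .462 -.084 .007 30
```

```text
time_s: 2.02
ee_pos: [0.4631, -0.0835, 0.073]
tool_rot: [-3.03, -0.812, 0.007]
contact_force: [0.0, 0.0, -0.1]
opening: 0.999
t 2.025 pos [ 0.4631 -0.0835  0.073 ] open 0.999 F [ 0.   0.  -0.1]
turn [-0.0035  0.0021 -0.0001] shift [-0.0025  0.0007  0.165 ]
```

```bash
python3 -m handwheel '[[-0.0035,0.002,0,-0.002,0.001,0.05,-1],[-0.0035,0.002,0,-0.002,0.001,0.1,-1],[-0.0035,0.002,0,-0.002,0.001,0.14,-1],[-0.0035,0.002,0,-0.002,0.001,0.165,-1],[-0.0035,0.002,0,-0.002,0.001,0.165,-1],[-0.0035,0.002,0,-0.002,0.001,0.165,-1]]'; python3 -m handwheel '[[0,0,0,0,0,0,1],[0,0,0,0,0,0,1],[0,0,0,0,0,0,1],[0,0,0,0,0,0,1],[0,0,0,0,0,0,1],[0,0,0,0,0,0,1]]'; python3 go.py .462 -.084 .15 30
```

```text
time_s: 2.78
ee_pos: [0.4628, -0.0841, 0.0078]
tool_rot: [3.034, 0.813, 0.001]
contact_force: [-0.9, -0.3, -0.8]
opening: 1.003
time_s: 3.52
ee_pos: [0.4628, -0.0841, 0.0079]
tool_rot: [3.034, 0.813, 0.002]
contact_force: [-0.0, -0.8, 1.4]
opening: 0.636
t 3.525 pos [ 0.4628 -0.0841  0.0079] open 0.636 F [-0.  -0.8  1.4]
turn [ 0.0005 -0.0005 -0.    ] shift [-0.0013 -0.0009 -0.3552]
```

The fingers stopped at 56 mm, which is the slab's width. Lifting.

```bash
python3 -m handwheel '[[0,0,0,0,0,-0.05,1],[0,0,0,0,0,-0.12,1],[0,0,0,0,0,-0.22,1],[0,0,0,0,0,-0.32,1],[0,0,0,0,0,-0.37,1],[0,0,0,0,0,-0.37,1]]'; python3 go.py .4645 .191 .155 30
```

```text
time_s: 4.28
ee_pos: [0.4632, -0.0842, 0.1566]
tool_rot: [3.033, 0.813, 0.004]
contact_force: [0.1, -0.5, -2.4]
opening: 0.633
t 4.275 pos [ 0.4632 -0.0842  0.1566] open 0.633 F [ 0.1 -0.5 -2.4]
turn [ 0.0014 -0.0013 -0.0001] shift [ 0.3469 -0.5943  0.0035]
```

```bash
python3 -m handwheel '[[0,0,0,0.05,-0.085,0,1],[0,0,0,0.12,-0.205,0,1],[0,0,0,0.19,-0.325,0,1],[0,0,0,0.26,-0.445,0,1],[0,0,0,0.31,-0.53,0,1],[0,0,0,0.347,-0.594,0,1],[0.001,-0.001,0,0.347,-0.594,0,1],[0.001,-0.001,0,0.347,-0.594,0,1]]'; python3 go.py .4645 .191 .095 30
```

```text
time_s: 5.28
ee_pos: [0.4641, 0.1903, 0.1546]
tool_rot: [3.034, 0.813, -0.004]
contact_force: [0.3, -0.3, -2.4]
opening: 0.636
t 5.275 pos [0.4641 0.1903 0.1546] open 0.636 F [ 0.3 -0.3 -2.4]
turn [ 0.0003  0.0016 -0.0001] shift [ 0.0023 -0.0011  0.149 ]
```

```bash
python3 -m handwheel '[[0,0.001,0,0.002,-0.001,0.05,1],[0,0.001,0,0.002,-0.001,0.1,1],[0,0.001,0,0.002,-0.001,0.13,1],[0,0.001,0,0.002,-0.001,0.149,1],[0,0.001,0,0.002,-0.001,0.153,1],[0,0.001,0,0.002,-0.001,0.157,1],[0,0.001,0,0.002,-0.001,0.159,1],[0,0.001,0,0.002,-0.001,0.159,1]]'; python3 go.py .4645 .191 .088 30
```

```text
time_s: 6.28
ee_pos: [0.4646, 0.191, 0.0913]
tool_rot: [3.034, 0.813, -0.001]
contact_force: [-0.2, -0.6, -2.6]
opening: 0.639
t 6.275 pos [0.4646 0.191  0.0913] open 0.639 F [-0.2 -0.6 -2.6]
turn [0.0003 0.0003 0.    ] shift [-0.0001 -0.0001  0.0082]
```

```bash
python3 -m handwheel '[[0,0,0,0,0,0.003,1],[0,0,0,0,0,0.006,1],[0,0,0,0,0,0.008,1],[0,0,0,0,0,0.008,1]]'; python3 go.py .4645 .191 .088 30
```

```text
time_s: 6.78
ee_pos: [0.4646, 0.191, 0.0881]
tool_rot: [3.034, 0.813, -0.0]
contact_force: [0.1, 0.1, -2.5]
opening: 0.635
t 6.775 pos [0.4646 0.191  0.0881] open 0.635 F [ 0.1  0.1 -2.5]
turn [0.0004 0.0003 0.    ] shift [-0.0001 -0.0001  0.0002]
```

Still carrying the full weight (F −2.5), so I'll continue down in half-millimetre steps.

```bash
python3 -m handwheel '[[0,0,0,0,0,0.0015,1],[0,0,0,0,0,0.0025,1],[0,0,0,0,0,0.0025,1]]'
```

```text
time_s: 7.15
ee_pos: [0.4647, 0.191, 0.0879]
tool_rot: [3.034, 0.813, 0.001]
contact_force: [-3.5, -1.0, 5.7]
opening: 0.633
```

```bash
python3 -m handwheel '[[0,0,0,0,0,0.0015,1],[0,0,0,0,0,0.0025,1],[0,0,0,0,0,0.0025,1]]'
```

```text
time_s: 7.52
ee_pos: [0.4648, 0.1911, 0.0879]
tool_rot: [3.034, 0.813, 0.002]
contact_force: [-3.7, -2.4, 7.8]
opening: 0.632
```

Contact made: the force rose from −2.5 to +7.8 N. I'll release gently and rise straight up.

```bash
python3 -m handwheel '[[0,0,0,0,0,0,0.1],[0,0,0,0,0,0,-0.3],[0,0,0,0,0,0,-1],[0,0,0,0,0,0,-1],[0,0,0,0,0,0,-1],[0,0,0,0,0,0,-1]]'; python3 -m handwheel '[[0,0,0,0,0,-0.03,-1],[0,0,0,0,0,-0.1,-1],[0,0,0,0,0,-0.2,-1],[0,0,0,0,0,-0.28,-1],[0,0,0,0,0,-0.28,-1]]'; python3 go.py .623 -.100 .2 114.3
```

```text
time_s: 8.28
ee_pos: [0.4648, 0.1911, 0.0878]
tool_rot: [3.034, 0.813, 0.002]
contact_force: [-0.3, -0.1, 0.7]
opening: 0.996
time_s: 8.9
ee_pos: [0.466, 0.1915, 0.2039]
tool_rot: [3.034, 0.813, 0.013]
contact_force: [-0.2, -0.0, -0.5]
opening: 0.999
t 8.9 pos [0.466  0.1915 0.2039] open 0.999 F [-0.2 -0.  -0.5]
turn [ 0.0048 -0.003  -0.9367] shift [-0.0246  0.8275  0.0114]
```

```bash
python3 -m handwheel '[[0,0,-0.11,-0.003,0.1,0,-1],[0,0,-0.22,-0.006,0.2,0,-1],[0,0,-0.34,-0.01,0.31,0,-1],[0,0,-0.46,-0.013,0.42,0,-1],[0,0,-0.58,-0.016,0.53,0,-1],[0,0,-0.7,-0.02,0.64,0,-1],[0,0,-0.82,-0.022,0.74,0,-1],[0,0,-0.937,-0.025,0.828,0,-1]]'; python3 -m handwheel '[[0,0,0,0,0,0,-1]]'
python3 - <<'E'
from h import *
im,P=cloud("top"); cv2.imwrite("pics/t2.png",im[150:350,140:460,::-1].repeat(2,0).repeat(2,1))
rep(P,"slab on plate",(240,270),55,.108,.14); rep(P,"slab all",(240,270),55,.09,.14); rep(P,"plate",(215,282),60,.072,.086)
E
python3 go.py .623 -.100 .07 114.3
```

```text
time_s: 9.9
ee_pos: [0.623, -0.1016, 0.2028]
tool_rot: [1.696, 2.641, 0.008]
contact_force: [-0.2, 0.1, -0.7]
opening: 1.004
time_s: 10.02
ee_pos: [0.623, -0.1037, 0.2004]
tool_rot: [1.7, 2.641, 0.006]
contact_force: [0.2, -0.6, -0.5]
opening: 0.995
slab on plate 1421 ctr 0.4653 0.1915 size [0.0868 0.0565] longaxis deg 30.1 z [0.1085 0.1145 0.1177] mean [0.4641 0.1906]
slab all 1772 ctr 0.4725 0.1956 size [0.1045 0.0567] longaxis deg 30.3 z [0.0924 0.114  0.1176] mean [0.4698 0.192 ]
plate 5311 ctr 0.4643 0.1908 size [0.1608 0.1603] longaxis deg 86.7 z [0.0747 0.0786 0.0824] mean [0.46   0.1856]
t 10.075 pos [ 0.6226 -0.1024  0.2004] open 1.002 F [-0.2  1.  -0.2]
turn [ 0.0021 -0.0014  0.001 ] shift [0.0043 0.0023 0.3261]
```

View pics/t2.png

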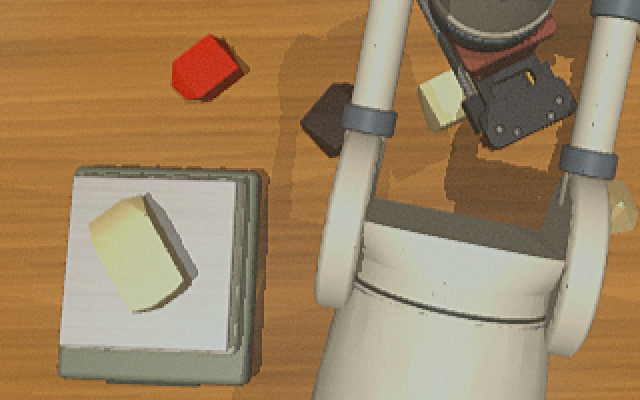

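The picture shows the slab lying level on the plate at about (140,255) in the crop. By measurement its origin is at (0.4645,0.191), within 1 mm of the plate centre, with its top at 115 mm. Now I'll descend to the chunk.

```bash
python3 -m handwheel '[[0.002,-0.001,0.001,0.004,0.002,0.08,-1],[0.002,-0.001,0.001,0.004,0.002,0.18,-1],[0.002,-0.001,0.001,0.004,0.002,0.26,-1],[0.002,-0.001,0.001,0.004,0.002,0.31,-1],[0.002,-0.001,0.001,0.004,0.002,0.326,-1],[0.002,-0.001,0.001,0.004,0.002,0.326,-1]]'; python3 go.py .623 -.100 .008 114.3
```

```text
time_s: 10.82
ee_pos: [0.6232, -0.0999, 0.0708]
tool_rot: [1.704, 2.639, 0.001]
contact_force: [-0.3, -0.2, 0.8]
opening: 1.0
t 10.825 pos [ 0.6232 -0.0999  0.0708] open 1.0 F [-0.3 -0.2  0.8]
turn [ 0.0006 -0.0001 -0.0001] shift [-0.     -0.0006  0.1569]
```

```bash
python3 -m handwheel '[[0,0,0,0,0,0.04,-1],[0,0,0,0,0,0.09,-1],[0,0,0,0,0,0.13,-1],[0,0,0,0,0,0.15,-1],[0,0,0,0,0,0.157,-1],[0,0,0,0,0,0.157,-1]]'; python3 -m handwheel '[[0,0,0,0,0,0,0],[0,0,0,0,0,0,1],[0,0,0,0,0,0,1],[0,0,0,0,0,0,1],[0,0,0,0,0,0,1],[0,0,0,0,0,0,1],[0,0,0,0,0,0,1]]'; python3 go.py .623 -.100 .2 114.3
```

```text
time_s: 11.58
ee_pos: [0.6234, -0.1, 0.0082]
tool_rot: [1.704, 2.639, 0.002]
contact_force: [-0.1, -0.3, 0.0]
opening: 1.001
time_s: 12.45
ee_pos: [0.6234, -0.1, 0.0082]
tool_rot: [1.704, 2.639, 0.001]
contact_force: [-0.3, 0.1, 1.1]
opening: 0.547
t 12.45 pos [ 0.6234 -0.1     0.0082] open 0.547 F [-0.3  0.1  1.1]
turn [ 0.0007  0.     -0.0001] shift [ 3.000e-04 -3.000e-04 -4.794e-01]
```

The fingers stopped at 48.1 mm, which matches the chunk. Lifting, then one wrist check.

```bash
python3 -m handwheel '[[0,0,0,0,0,-0.04,1],[0,0,0,0,0,-0.12,1],[0,0,0,0,0,-0.22,1],[0,0,0,0,0,-0.32,1],[0,0,0,0,0,-0.42,1],[0,0,0,0,0,-0.48,1],[0,0,0,0,0,-0.48,1]]'; python3 go.py .4645 .191 .2 30;  python3 - <<'E'
from h import *
im,P=cloud("wrist"); cv2.imwrite("pics/w3.png",im[:,:,::-1])
E
```

```text
time_s: 13.32
ee_pos: [0.6242, -0.1002, 0.2039]
tool_rot: [1.701, 2.634, 0.005]
contact_force: [-0.9, -0.5, -1.8]
opening: 0.544
t 13.325 pos [ 0.6242 -0.1002  0.2039] open 0.544 F [-0.9 -0.5 -1.8]
turn [ 4.600e-03 -9.000e-04  9.366e-01] shift [ 0.8278 -0.0644  0.0065]
```

View pics/w3.png

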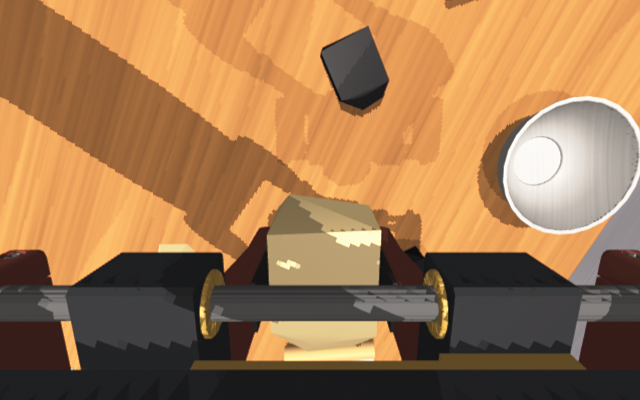

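The chunk sits square between the fingers at (325,270), with its top edge level at row 232. Moving over the slab while turning to align with it.

```bash
python3 -m handwheel '[[0,0,0.1,0.06,-0.005,0,1],[0,0,0.21,0.16,-0.012,0,1],[0,0,0.32,0.27,-0.021,0,1],[0,0,0.43,0.38,-0.03,0,1],[0,0,0.54,0.49,-0.038,0,1],[0,0,0.65,0.6,-0.047,0,1],[0,0,0.76,0.7,-0.054,0,1],[0,0,0.86,0.78,-0.061,0,1]]'; python3 go.py .4645 .191 .2 30
```

```text
time_s: 14.38
ee_pos: [0.4713, 0.1754, 0.1988]
tool_rot: [2.982, 0.987, 0.0]
contact_force: [0.0, -0.1, -0.6]
opening: 0.542
t 14.375 pos [0.4713 0.1754 0.1988] open 0.542 F [ 0.  -0.1 -0.6]
turn [0.0004 0.0001 0.0737] shift [ 0.0096 -0.0416 -0.003 ]
```

```bash
python3 -m handwheel '[[0,0,0.04,0.005,-0.02,0,1],[0,0,0.074,0.01,-0.042,0,1],[0,0,0.074,0.01,-0.042,0,1],[0,0,0.074,0.01,-0.042,0.04,1],[0,0,0.074,0.01,-0.042,0.09,1],[0,0,0.074,0.01,-0.042,0.13,1],[0,0,0.074,0.01,-0.042,0.15,1],[0,0,0.074,0.01,-0.042,0.15,1]]'; python3 go.py .4645 .191 .1245 30
```

```text
time_s: 15.38
ee_pos: [0.4642, 0.191, 0.1379]
tool_rot: [3.034, 0.812, -0.002]
contact_force: [0.1, -0.3, -0.8]
opening: 0.546
t 15.375 pos [0.4642 0.191  0.1379] open 0.546 F [ 0.1 -0.3 -0.8]
turn [ 0.0002  0.001  -0.0003] shift [0.0007 0.0004 0.0334]
```

```bash
python3 -m handwheel '[[0,0.001,0,0.001,0,0.008,1],[0,0.001,0,0.001,0,0.016,1],[0,0.001,0,0.001,0,0.023,1],[0,0.001,0,0.001,0,0.028,1],[0,0.001,0,0.001,0,0.031,1],[0,0.001,0,0.001,0,0.033,1],[0,0.001,0,0.001,0,0.033,1],[0,0.001,0,0.001,0,0.033,1]]'
```

```text
time_s: 16.38
ee_pos: [0.4646, 0.1912, 0.1248]
tool_rot: [3.034, 0.812, 0.0]
contact_force: [0.5, -0.3, -1.5]
opening: 0.544
```

```bash
python3 -m handwheel '[[0,0,0,0,0,0.001,1],[0,0,0,0,0,0.002,1],[0,0,0,0,0,0.002,1]]'
```

```text
time_s: 16.75
ee_pos: [0.4646, 0.1912, 0.1242]
tool_rot: [3.034, 0.812, 0.001]
contact_force: [-0.1, 0.1, -0.4]
opening: 0.544
```

```bash
python3 -m handwheel '[[0,0,0,0,0,0.001,1],[0,0,0,0,0,0.0015,1],[0,0,0,0,0,0.0015,1]]'
```

```text
time_s: 17.12
ee_pos: [0.4646, 0.1912, 0.1242]
tool_rot: [3.034, 0.812, 0.001]
contact_force: [-2.5, -1.2, 4.7]
opening: 0.546
```

Contact made at +4.7 N. Releasing, then rising and moving clear to the side.

```bash
python3 -m handwheel '[[0,0,0,0,0,0,0.2],[0,0,0,0,0,0,-0.2],[0,0,0,0,0,0,-1],[0,0,0,0,0,0,-1],[0,0,0,0,0,0,-1],[0,0,0,0,0,0,-1]]'; python3 -m handwheel '[[0,0,0,0,0,-0.03,-1],[0,0,0,0,0,-0.1,-1],[0,0,0,0,0,-0.2,-1],[0,0,0,0,0,-0.28,-1],[0,0,0,0,0,-0.28,-1]]'; python3 -m handwheel '[[0,0,0,-0.05,0.1,0,-1],[0,0,0,-0.1,0.2,0,-1],[0,0,0,-0.15,0.3,0,-1],[0,0,0,-0.2,0.4,0,-1],[0,0,0,-0.2,0.5,0,-1],[0,0,0,-0.2,0.5,0,-1],[0,0,0,-0.2,0.5,0,-1]]'
python3 - <<'E'
from h import *
im,P=cloud("top"); im2,_=cloud("side")
cv2.imwrite("pics/end.png",np.hstack([im[200:380,140:320],im2[180:360,260:440]]).repeat(2,0).repeat(2,1)[:,:,::-1])
rep(P,"chunk",(215,275),60,.142,.2); rep(P,"slab+chunk",(230,270),55,.09,.2); rep(P,"shard",(446,253),25,.006,.06)
s=sensors.read_state(); print(s["ee_pos"],s["time_s"])
E
```

```text
time_s: 17.88
ee_pos: [0.4647, 0.1912, 0.1242]
tool_rot: [3.034, 0.812, 0.002]
contact_force: [-0.3, -0.5, -0.2]
opening: 0.988
time_s: 18.5
ee_pos: [0.4657, 0.1916, 0.2402]
tool_rot: [-3.035, -0.812, -0.012]
contact_force: [0.8, -0.3, 0.2]
opening: 0.999
time_s: 19.38
ee_pos: [0.4959, -0.0212, 0.239]
tool_rot: [-3.034, -0.812, -0.01]
contact_force: [0.4, 1.1, 0.6]
opening: 1.0
chunk 1020 ctr 0.4542 0.1856 size [0.066  0.0489] longaxis deg 29.7 z [0.1438 0.1522 0.1559] mean [0.4557 0.1851]
slab+chunk 1870 ctr 0.472 0.1954 size [0.1065 0.057 ] longaxis deg 30.4 z [0.0919 0.148  0.1555] mean [0.4687 0.1882]
shard 430 ctr 0.5112 -0.2635 size [0.0513 0.0427] longaxis deg 18.1 z [0.0062 0.0185 0.0417] mean [ 0.5102 -0.2613]
[ 0.49595199 -0.02065137  0.23964568] 19.475
```

View pics/end.png

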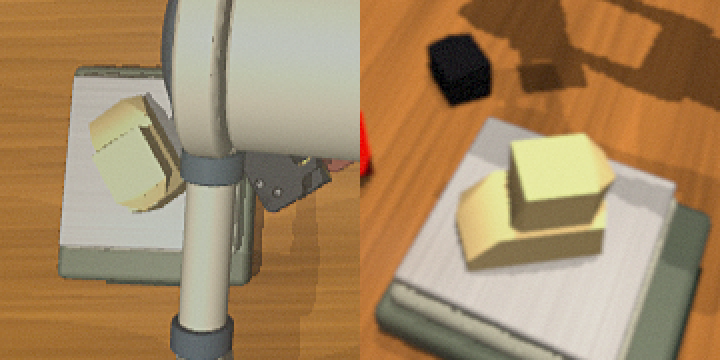

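In the picture the stack is level: the chunk sits on the slab's level top at (560,180), with its nose away from the slope, and the arm is clear. Handing in.

```bash
python3 -c "
from plant import job_done
print(job_done())"
```

```text
the job is handed in; nothing more can be done
None
```

I set the slab on the scale plate, let go of it, then lowered the nosed chunk onto the middle of its level top. I handed the job in at about 19.5 s of the 64 s. The hand-in gave no verdict.

**Placing:** I lowered each piece in the gripper until the wrist force showed contact, then opened the fingers and rose straight up. The finger openings matched the piece widths: 56 mm for the slab and 48 mm for the chunk.

**Last checks:**
- **Slab:** its origin is about 1 mm from the plate centre, measured before stacking, and it did not shift noticeably afterwards.
- **Chunk:** it sits about 2 mm from the middle of the slab's top, with its nose pointing away from the sloping end. Its top is at about 152 mm. That is 2 mm under the expected 154 mm, but this camera also reads the plate and bench 1–1.5 mm low.
- **Level and clear:** both pieces look level in the last picture, and the gripper is well clear of the stack.
- **Shard:** it is within 1 mm of where it started, and I left the look-alikes alone.

No check failed. The only disagreement was the top camera's 1–2 mm height offset.

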